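# On to the next tasting jar

## Task

Move the tasting carousel on to its next jar: pull up the sprung index pin by its knob, turn the turntable clockwise (seen from above) and let the pin drop fully home in the very next hole, without skipping one. Then start the tasting timer: with its back square against the wooden rail, press its front button all the way in against the rail, and leave the timer standing there with the button out again. Leave the other things on the worktop where they are.

Things in the scene. Friction and masses are not known exactly. Their poses are not given: they have to be found in the camera images.
- carousel: Fixed base of the tasting carousel: dark round foot, radius 95, with a flat metal index arc on its robot side, centred 135 from the axis, 30 wide, top 19.5 high. Origin: on the vertical turning axis, at the worktop; z up. Three holes of 10.6 diameter lie on the arc: first, next, last, going clockwise seen from above.
- first_hole (a point): Mouth of the hole in which the pin starts (19.5 high). The very next hole is in a thin steel strip (about 105 long, bevelled ends, top 20.5 high) clamped on the arc. The strip is clamped at a different place each time, so the next hole lies anywhere from 0.48 to 0.78 rad (27 to 45 deg) clockwise of this one about the axis; its exact angle is not measured: feel for it.
- last_hole (a point): Mouth of the last hole on the arc, 1.30 rad clockwise of the first (19.5 high): one too far, the turntable must not go there.
- turntable (a joint): Angle of the wooden turntable, rad: 0 in the first hole, growing clockwise seen from above. It carries nine small fixed jars (to 93 high, at most 87 from the axis) and a steel arm (26 wide, top 46 high) with the pin. Pin out: turns lightly (0.06 N m), -0.06 to 1.45. Pin in a hole: locked, with about 1.3 mm play at the pin.
- index_pin (a joint): Lift of the sprung pin in the turntable's arm, m: 0 fully down (home in a hole), 0.024 top stop. The spring pulls it down: 4.5 N at 0, 8 N at the top. Resting on the arc it reads 0.0135, on the strip 0.0145; above that it is clear of all holes. Its tip is round, 8 mm across: let go and slid over a hole, it snaps in by itself.
- pin_knob (a point): Centre of the pin's upright round steel knob: 24 diameter, 30 high, 135 from the turning axis. Pin home: this point is 77 above the worktop, the knob's underside 62, the collar below it 52. It rises with the pin and swings with the turntable.
- timer: Loose white kitchen timer, a block 50 deep (x) by 72 wide (y) by 50 high, 0.24 kg, standing on the worktop. Origin: centre of its underside; z up; its front, with the button, looks to its own -x. Starts up to 0.25 rad askew to the rail. Pushed back by the button alone it can stick askew with one back corner on the rail; a push on the front beside the button, on the side that lags, squares it.
- start_button_top (a point): Centre of the outer face of the timer's round front button: 22 mm in diameter in a housing 38 mm in diameter, 27 mm above the worktop, 43 mm in front (-x) of the timer's origin when out; the housing stands 12 mm off the front. Pressed along the timer's +x.
- start_button (a joint): How far the button is pressed, m: 0 = out, 0.005 = fully in. Sprung: 1.2 N to start, 4 N fully in; comes out by itself. The timer slides on the worktop at about 1.5 N, so the button goes fully in only when something holds the timer.
- rail: Wooden stop rail fixed to the worktop: 20 deep (x), 180 long (y), 40 high. Origin: centre of its underside. Its -x face (10 mm from the origin) looks to the robot side and is the stop for the timer's back; with the timer against it the timer's origin is 35 mm in front (-x) of the rail's origin. The timer starts 35 to 65 mm short of it.
- bean_jar: Bystander: tall closed glass jar of coffee beans, diameter 100, height 150 mm. Origin: centre of its underside.
- nut_jar: Bystander: closed glass jar of nuts, diameter 84, height 110 mm. Origin: centre of its underside.
- bowl: Bystander: white bowl, rim diameter 110, height 60 mm. Origin: centre of its underside.
- biscuit_plate: Bystander: white plate with biscuits, diameter 180, height 30 mm. Origin: centre of its underside.
- mug: Bystander: white mug, diameter 76, height 85 (handle on its +y side) mm. Origin: centre of its underside.
- scoop: Bystander: spoon with a wooden handle, 150 long, lying along its own x mm.
- canister: Bystander: dark tin, diameter 68, height 110 mm. Origin: centre of its underside.

How it is judged:
On the way, in this order (a step that is already met when the one before it is completed fails the run):
1. the index pin is pulled up out of its first hole (value of joint index_pin above 0.015 m), for 0.1 s.
2. the turntable is in its very next hole, clockwise, with the pin fully home (value of joint turntable between 0.44 and 0.84 rad and value of joint index_pin below 0.003 m), for 0.3 s.
3. the timer's button is pressed all the way in while the timer is braced against the rail (value of joint start_button above 0.004 m and contact force between timer and rail above 1.5 N), for 0.1 s.
At the end, for the whole second after the job is handed in: The turntable stands 0.44 to 0.84 rad clockwise of its start (only the next hole lies there) with the pin within 3 mm of fully down; the timer stands upright (0.1 rad) with its back against the rail within 6 mm and square within 0.15 rad, its button out (less than 1.5 mm in) and at rest (all of step 2 and x of timer in the frame of rail between -0.041 and -0.03 m and angle between the x axis of timer and the x axis of rail, either way round below 0.15 rad and angle between timer's own z axis and vertical below 0.1 rad and y of timer in the frame of rail between -0.09 and 0.09 m and value of joint start_button below 0.0015 m and linear speed of timer below 0.02 m/s); the robot touches nothing.
It fails at once if a bystander is moved more than 3 cm (distance of any of bean_jar, nut_jar, bowl, biscuit_plate, mug, scoop, canister from where it was at the start of the episode above 0.03 m).
It fails at once if a bystander is tipped (angle between any of bean_jar, nut_jar, bowl, biscuit_plate, mug, canister's own z axis and vertical above 0.35 rad).
It fails at once if the turntable is turned on past the next hole, nearly to the last one (value of joint turntable above 1.15 rad).
It also fails if it takes over 70 s, if anything falls off the work surface, if the arm or the gripper's body presses on something with over 40 N, if the wrist force passes 120 N, or if a joint passes its speed limit or range.

## Robot

A 7-joint arm with a two-finger parallel gripper is mounted at the origin on the work surface. World frame = base frame: x ahead of the robot, y to its left, z up, the work surface at z = 0. Lengths are in m, angles in rad, forces in N, time in s.
With the tool pointing down it reaches from about 0.4 to 0.85 m from the base axis. Payload 10.4 kg.
Tool frame: the origin (TCP) lies midway between the tips of the shut fingers; the grasp point (between the pads) lies 19 mm behind it (manip.grasp_offset is the distance from the TCP to the grasp point, in m); z points along the fingers, y is the line along which they close (so a half turn about z gives the same grasp; the last joint's range is limited). The gripper opens to 85 mm and grips with 20 to 120 N. Pads are 22 mm wide; open, the fingers measure 114 mm over their backs; the gripper's body (76 mm by 85 mm) begins 54 mm behind the grasp point. The pads swing forward as they close: fully open they stand 13 mm farther back than shut.
Start: joints at [1.161, 0.332, -0.065, 1.46, 0.022, 1.35, -0.088], TCP at [0.236, -0.579, 0.231] pointing down, gripper open.
Joint ranges: [-2.6, 2.6], [-0.5, 2.12], [-1.47, 1.34], [0.16, 2.42], [-1.27, 4.41], [0.06, 2.06], [-2.6, 2.6]. Speed limits (rad/s): [2.22, 2.22, 2.79, 2.79, 3.14, 3.14, 3.14].

## Interface

Orientations are given as a unit quaternion [x, y, z, w].
In Python, from workcell import manip, imaging gives the robot as it stands (manip), with the cameras (imaging).
- The arm moves only by the shell command python3 jog.py [FORCE], which reads ROWS from standard input. ROWS is one flat JSON list of numbers that holds 1 to 20 rows one after another, with no inner brackets; each row has 7 numbers: a rotation vector rx, ry, rz in a scale on which 1.0 is pi/2 rad, then dx, dy, dz in fractions of the full range, 1 being 0.6 m, then the opening from 0.0 (shut) to 1.0 (fully open); each row is the pose to reach, as a shift and turn from the pose commanded when the command began, along the tool's axes at that moment; what a row does not reach only later rows make up. A row lasts 1/8 s, in which the tool goes at most 0.0625 m and 0.188 rad, less where a joint would pass 70% of its speed; a pose out of reach is approached as far as the arm can. The fingers move at their own pace and stop on an object; FORCE is the grip in N (left out, the last holds). Time passes only in rows, so rows that do not move let the fingers close. It prints the time, the measured TCP pose, the force, the opening and the grip force at its end. Shift and turn numbers lie between -1 and 1, and a call with a number outside is refused. Input that does not fit is refused with a message, and nothing moves.
- manip.get_obs(): the state, without advancing time (a new reading comes with each control period).
- imaging.camera(name): name is "side" or "top"; returns the picture (480x640x3 uint8, blue, green, red); there is no depth.
- imaging.calibration(name): a dict with "fx", "fy", "cx", "cy" (pixels), "world_from_camera" (4x4, takes a point from camera to world coordinates). Camera axes: x right, y up, looking along -z (the intrinsics and any distortion apply to the point x, -y, -z); pixel columns grow to the right and rows downward; lengths in m; the calibration is good to about 2 mm. A picture is of the moment at which its call begins. calibration takes no time and is no camera call.
- manip.hand_in(): hands the job in; it is judged then, once.
The state is a dict: "clock": time; "joint_pos": joint angles; "joint_velocities": joint speeds; "tau": joint torques, N m; "position": TCP position; "ee_rot": TCP orientation; "ft_force": force on the tool from outside, world axes, zero at the start; "torque": the same for the moment, N m; "grip_width": opening from 0.0 (shut) to 1.0 (fully open); "grasp_force": force on a finger pad.
Only numpy, scipy, OpenCV 4.12 (cv2) and the standard library are available. Lean on these libraries where they do the work, as an engineer would, in place of code of your own. Each camera call takes 0.05 s, during which the arm holds its last target. There are 200 camera calls.

## Working session

There is one attempt and no reset: what is moved stays moved. The work goes in short steps, Python scripts to look and compute and a shell command to move; the robot and the scene stay as the last step left them, time stands still between calls to the robot, and variables do not carry over. Pictures are saved under pics/ and viewed, at most 11 in all, crops included, and the job is handed in when it is done.

```bash
ls; mkdir -p pics; python3 - <<'E'
from workcell import manip, imaging
import cv2,numpy as np
np.set_printoptions(precision=4,suppress=True)
for n in("side","top"):
    cv2.imwrite(f"pics/{n}0.png",imaging.camera(n)); print(n,imaging.calibration(n))
o=manip.get_obs();print({k:o[k] for k in("clock","position","ee_rot","grip_width","ft_force")},manip.grasp_offset)
E
```

```text
jog.py
pics
workcell.py
side {'fx': 469.78779043649024, 'fy': 469.78779043649024, 'cx': 325.4695327272999, 'cy': 241.71292385608868, 'world_from_camera': array([[-0.8129,  0.3754, -0.4453, -0.0625],
       [-0.5824, -0.5336,  0.6133,  0.78  ],
       [-0.0073,  0.7579,  0.6524,  0.9356],
       [ 0.    ,  0.    ,  0.    ,  1.    ]])}
top {'fx': 622.7412467725167, 'fy': 622.7412467725167, 'cx': 309.2764862408183, 'cy': 244.13075473752565, 'world_from_camera': array([[ 0.0117,  0.9952, -0.0969,  0.3737],
       [-0.9999,  0.0117, -0.0011, -0.0393],
       [ 0.0001,  0.0969,  0.9953,  1.7145],
       [ 0.    ,  0.    ,  0.    ,  1.    ]])}
{'clock': 0.1, 'position': array([ 0.2356, -0.5785,  0.2306]), 'ee_rot': array([ 0.9814,  0.1922, -0.0001, -0.0006]), 'grip_width': 0.9964863571678281, 'ft_force': array([-0.8296,  0.164 , -0.212 ])} 0.0187
```

View pics/top0.png

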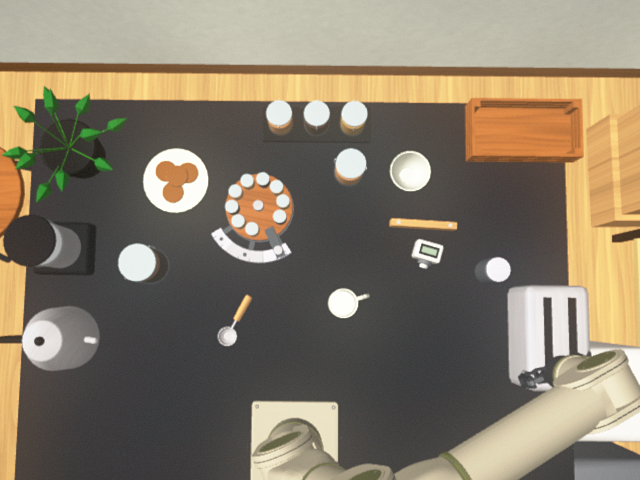

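View pics/side0.png

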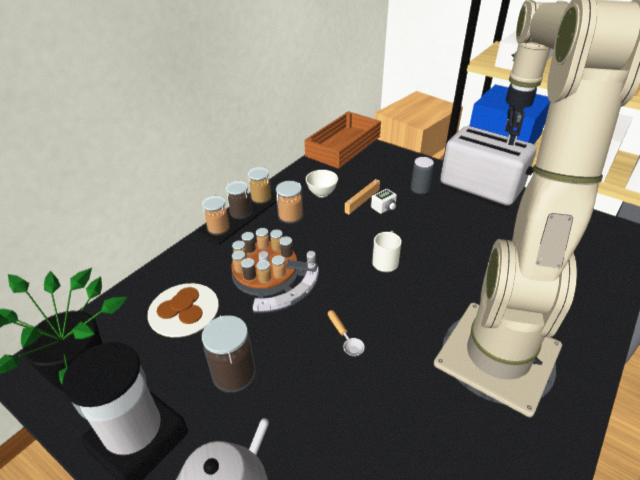

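The top view shows the carousel at about (258,206), the knob near (279,249), the timer at (428,252) with its button at (423,265), and the rail from (390,223) to (457,225). In the side view the knob is near (311,258), the timer at (384,201) and the rail at (363,197). I'll crop closer.

```bash
cat > h.py <<'E'
import numpy as np,cv2
from workcell import manip, imaging
np.set_printoptions(precision=4,suppress=True)
C={n:imaging.calibration(n) for n in("side","top")}
def ray(n,u,v):
    c=C[n];T=np.array(c["world_from_camera"])
    d=T[:3,:3]@[(u-c["cx"])/c["fx"],-(v-c["cy"])/c["fy"],-1]
    return T[:3,3],d/np.linalg.norm(d)
def at(n,u,v,z):
    p,d=ray(n,u,v);return p+d*(z-p[2])/d[2]
def tri(a,b):
    A=0;B=0
    for n,q in(("top",a),("side",b)):
        p,d=ray(n,*q);M=np.eye(3)-np.outer(d,d);A=A+M;B=B+M@p
    x=np.linalg.solve(A,B)
    return x,[np.round(proj(n,x)-q,1) for n,q in(("top",a),("side",b))]
def proj(n,X):
    c=C[n];T=np.array(c["world_from_camera"]);q=T[:3,:3].T@(np.asarray(X)-T[:3,3])
    return np.array([c["cx"]-c["fx"]*q[0]/q[2],c["cy"]+c["fy"]*q[1]/q[2]])
def crop(im,x,y,w,h,s):return cv2.resize(im[y:y+h,x:x+w],None,fx=s,fy=s,interpolation=cv2.INTER_CUBIC)
E
python3 - <<'E'
from h import *
t=cv2.imread("pics/top0.png");s=cv2.imread("pics/side0.png")
a=np.hstack([crop(t,205,165,100,100,4),crop(s,225,225,100,100,4)])
b=np.hstack([crop(t,380,205,80,40,5)[:200],crop(s,340,175,80,40,5)])
b=np.hstack([crop(t,385,205,80,70,5),crop(s,335,170,80,70,5)])
cv2.imwrite("pics/c1.png",a);cv2.imwrite("pics/c2.png",b)
E
```

```text
(no output)
```

View pics/c1.png

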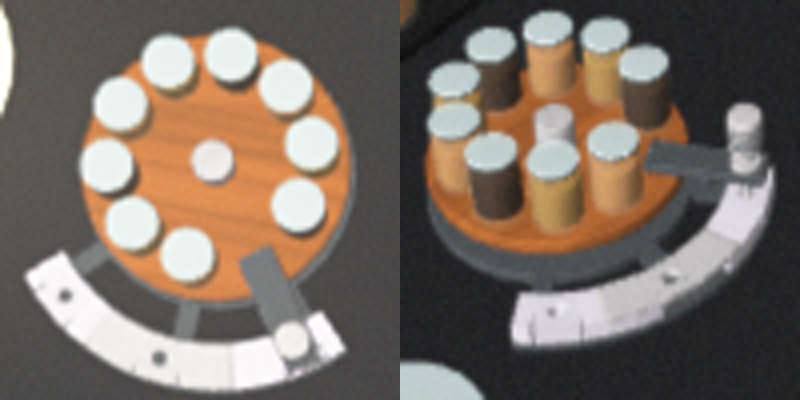

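View pics/c2.png

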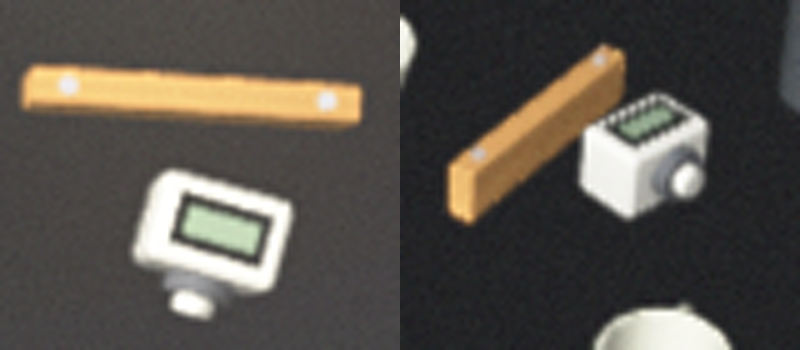

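Crop 1 shows the knob top at top px (278.2,249.5) and side (311.2,251.5), the strip hole at top px (244.8,254.3), and the last hole at (221.3,238.8). Crop 2 shows the timer askew. Its button face is at top (423,266) and side (392,206), and the rail screws are at top (398.6,222.4) and (450.4,225.2).

```bash
python3 - <<'E'
from h import *
from scipy.optimize import least_squares
T=lambda x,y:(205+x/4,165+y/4); S=lambda x,y:(225+(x-400)/4,225+y/4)
T2=lambda x,y:(385+x/5,205+y/5); S2=lambda x,y:(335+(x-400)/5,170+y/5)
print("knobtop",tri(T(293,337),S(745,111)))
print("hub",tri(T(212,158),S(553,112)))
print("hole2 tri",tri(T(159,357),S(671,275)))
print("lasthole tri",tri(T(65,295),S(552,310)))
k=at("top",*T(293,337),.092);h2=at("top",*T(159,357),.0205);h3=at("top",*T(65,295),.0195)
print(k,h2,h3)
P=np.array([k,h2,h3])[:,:2]
r=least_squares(lambda c:np.r_[np.hypot(*(P-c[:2]).T)-.135, .135*((np.arctan2(*(P[0]-c)[::-1])-np.arctan2(*(P[2]-c)[::-1]))-1.30)],at("top",*T(212,158),.06)[:2])
c=r.x;a=[np.arctan2(*(p-c)[::-1]) for p in P];print("centre",c,r.fun,a,"next at",a[0]-a[1])
cor=[at("top",*T2(*q),.05)[:2] for q in((160,172),(293,205),(270,292),(135,262))];print("timer corners",cor,np.mean(cor,0))
d=cor[0]-cor[1];d2=cor[3]-cor[2];print("yaw (of y axis)",[np.arctan2(-e[0],e[1]) for e in(d,d2)])
d=cor[0]-cor[3];e=cor[1]-cor[2];print("yaw x",np.arctan2(d[1],d[0]),np.arctan2(e[1],e[0]))
print("button",tri(T2(190,305),S2(686,180)))
s1=tri(T2(68,85),S2(478,154));s2=tri(T2(327,101),S2(600,60));print("screws",s1,s2)
a1=at("top",*T2(68,85),.04);a2=at("top",*T2(327,101),.04);d=(a1-a2);print(a1,a2,(a1+a2)/2,"rail yaw",np.arctan2(-d[0],d[1]))
E
```

```text
knobtop (array([0.5182, 0.044 , 0.0906]), [array([-0.2, -0.3]), array([0.4, 0. ])])
hub (array([0.64  , 0.1017, 0.0688]), [array([-0.4, -0.5]), array([0.6, 0.1])])
hole2 tri (array([0.51  , 0.1392, 0.0185]), [array([-0.3, -0.4]), array([0.5, 0. ])])
lasthole tri (array([0.5536, 0.206 , 0.0166]), [array([-0.7, -1. ]), array([1.2, 0.1])])
[0.5172 0.0434 0.092 ] [0.5088 0.1382 0.0205] [0.5506 0.2036 0.0195]
centre [0.6108 0.0434] [-0.0414  0.0043  0.0361 -0.0119] [np.float64(3.141592511028427), np.float64(2.3926587786072), np.float64(1.9299392474380068)] next at 0.7489337324212268
timer corners [array([ 0.5519, -0.3269]), array([ 0.5349, -0.3982]), array([ 0.4879, -0.3855]), array([ 0.5032, -0.3132])] [ 0.5195 -0.3559]
yaw (of y axis) [np.float64(-0.23376508445504007), np.float64(-0.20828176747808538)]
yaw x -0.27334886445083445 -0.26510892805149344
button (array([ 0.4836, -0.3463,  0.0252]), [array([-0.3, -0.6]), array([0.5, 0. ])])
screws (array([ 0.6015, -0.2786,  0.0371]), [array([-0.3, -0.5]), array([0.5, 0. ])]) (array([ 0.5942, -0.4196,  0.0365]), [array([-0.2, -0.4]), array([0.3, 0. ])])
[ 0.5998 -0.279   0.04  ] [ 0.5927 -0.4193  0.04  ] [ 0.5962 -0.3491  0.04  ] rail yaw -0.05054890181576545
```

```bash
cat >> h.py <<'E'
def psi(q):
    from scipy.spatial.transform import Rotation as R
    x=R.from_quat(q).as_matrix()[:,0];return np.arctan2(x[1],x[0])
def rel(P,p,tgt,pt):
    """shift/turn in tool axes (tool down) from pose P,yaw p to tgt,yaw pt"""
    d=np.asarray(tgt)-P;X=np.array([np.cos(p),np.sin(p),0]);Y=np.array([np.sin(p),-np.cos(p),0])
    return np.round([p-pt,d@X,d@Y,-d[2]],4)
E
python3 - <<'E'
from h import *
from scipy.optimize import least_squares
K=np.array([.5177,.0437]);H=np.array([.5094,.1387]);L=np.array([.552,.2048])
def f(v):
    c=v[:2];g=lambda a:c+.135*np.array([np.cos(a),np.sin(a)])
    return np.r_[g(v[2])-K,g(v[2]-v[3])-H,g(v[2]-1.3)-L]
r=least_squares(f,[.64,.1,3.586,.72]);print(r.x,r.fun)
o=manip.get_obs();P=o["position"];p=psi(o["ee_rot"]);a=r.x[2]-np.pi
k=r.x[:2]-.135*np.array([np.cos(a),np.sin(a)])
print(P,p,a,k,"above:",rel(P,p,[*k,.18],a))
E
```

```text
[0.6398 0.102  3.582  0.7152] [-0.0001  0.0007  0.0004 -0.0001 -0.0004 -0.0006]
[ 0.2356 -0.5785  0.2306] 0.38683167272516056 0.44044981910170344 [0.5176 0.0444] above: [-0.0536  0.4962 -0.4705  0.0506]
```

The rows are not in the units I measure in: shifts go in shares of 0.6 m and turns go in shares of pi/2 rad. I convert before sending: 0.4962 m / 0.6 = 0.827, -0.4705 m / 0.6 = -0.7842, -0.0536 rad / 1.5708 = -0.0341.

```bash
echo '[0,0,-0.0341,0.4167,-0.3917,0,1,0,0,-0.0341,0.4167,-0.3917,0,1,0,0,-0.0341,0.4167,-0.3917,0,1,0,0,-0.0341,0.4167,-0.3917,0,1,0,0,-0.0341,0.4167,-0.3917,0,1,0,0,-0.0341,0.4167,-0.3917,0,1,0,0,-0.0341,0.827,-0.7842,0.0667,1,0,0,-0.0341,0.827,-0.7842,0.0667,1,0,0,-0.0341,0.827,-0.7842,0.0667,1,0,0,-0.0341,0.827,-0.7842,0.0667,1,0,0,-0.0341,0.827,-0.7842,0.0667,1,0,0,-0.0341,0.827,-0.7842,0.0667,1,0,0,-0.0341,0.827,-0.7842,0.0843,1,0,0,-0.0341,0.827,-0.7842,0.0843,1,0,0,-0.0341,0.827,-0.7842,0.0843,1]' | python3 jog.py 25; python3 - <<'E'
from h import *
o=manip.get_obs();P=o["position"];p=psi(o["ee_rot"])
print(o["clock"],P,p,o["ft_force"],rel(P,p,[.5176,.0444,.062],.4404))
t=imaging.camera("top");s=imaging.camera("side")
cv2.imwrite("pics/c3.png",np.hstack([crop(t,205,165,100,100,4),crop(s,250,180,100,100,4)]))
E
```

```text
clock: 1.98
position: [0.5177, 0.0426, 0.1808]
ee_rot: [0.976, 0.217, -0.0, 0.0]
ft_force: [0.7, -0.5, 1.0]
grip_width: 1.0
grasp_force: 0.0
1.975 [0.5177 0.0426 0.1808] 0.4383347542556091 [ 0.7054 -0.4764  0.9802] [-0.0021  0.0007 -0.0016  0.1188]
```

View pics/c3.png

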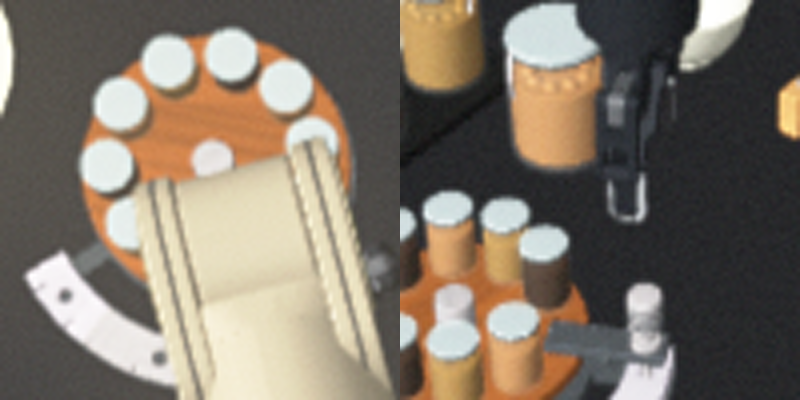

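The gripper hangs over the knob, which is at side px (311,258). Descend, close, and check the grip.

To row units: 0.118 m / 0.6 = 0.1967, 0.1 m / 0.6 = 0.1667.

```bash
echo '[0,0,0,0.0012,-0.0027,0.0833,1,0,0,0,0.0012,-0.0027,0.1333,1,0,0,0,0.0012,-0.0027,0.1667,0.7,0,0,0,0.0012,-0.0027,0.1967,0.5,0,0,0,0.0012,-0.0027,0.1967,0.4,0,0,0,0.0012,-0.0027,0.1967,0.0,0,0,0,0.0012,-0.0027,0.1967,0.0,0,0,0,0.0012,-0.0027,0.1967,0.0,0,0,0,0.0012,-0.0027,0.1967,0]' | python3 jog.py 30
```

```text
clock: 3.2
position: [0.5177, 0.0464, 0.0633]
ee_rot: [0.976, 0.219, 0.0, -0.0]
ft_force: [-5.1, 3.5, 1.5]
grip_width: 0.267
grasp_force: 30.2
```

To row units: -0.019 m / 0.6 = -0.0317, -0.002 m / 0.6 = -0.0033.

```bash
echo '[0,0,0,-0.0008,-0.0033,0,0,0,0,0,-0.0008,-0.0033,-0.0083,0,0,0,0,-0.0008,-0.0033,-0.0167,0,0,0,0,-0.0008,-0.0033,-0.0317,0,0,0,0,-0.0008,-0.0033,-0.0317,0,0,0,0,-0.0008,-0.0033,-0.0317,0]' | python3 jog.py 40; python3 - <<'E'
from h import *
o=manip.get_obs();P=o["position"];p=psi(o["ee_rot"]);print(P,p,o["ft_force"])
a=.4404
c=P[:2]+.135*np.array([np.cos(a),np.sin(a)]);print(c)
for th in(.1,.2,.3,.4,.5,.56,.6,.64):
    print(th,rel(P,p,[*(c-.135*np.array([np.cos(a-th),np.sin(a-th)])),P[2]],p-th))
E
```

```text
clock: 3.95
position: [0.517, 0.0473, 0.0817]
ee_rot: [0.976, 0.218, 0.001, 0.0]
ft_force: [6.4, 1.2, -8.6]
grip_width: 0.266
grasp_force: 39.5
[0.517  0.0473 0.0817] 0.4401174539259269 [ 6.4291  1.2052 -8.5622]
[0.6391 0.1049]
0.1 [ 0.1     0.0007 -0.0135 -0.    ]
0.2 [ 0.2     0.0027 -0.0268 -0.    ]
0.3 [ 0.3     0.006  -0.0399 -0.    ]
0.4 [ 0.4     0.0106 -0.0526 -0.    ]
0.5 [ 0.5     0.0165 -0.0647 -0.    ]
0.56 [ 0.56    0.0206 -0.0717 -0.    ]
0.6 [ 0.6     0.0236 -0.0762 -0.    ]
0.64 [ 0.64    0.0267 -0.0806 -0.    ]
```

To row units: -0.0717 m / 0.6 = -0.1195, -0.0647 m / 0.6 = -0.1078, 0.05 rad / 1.5708 = 0.0318.

```bash
echo '[0,0,0.0318,0.0007,-0.0112,0,0,0,0,0.0637,0.0017,-0.0225,0,0,0,0,0.1273,0.005,-0.0447,0,0,0,0,0.191,0.0105,-0.0665,0,0,0,0,0.2546,0.0182,-0.0877,0,0,0,0,0.3183,0.028,-0.1078,0,0,0,0,0.3565,0.0348,-0.1195,0,0,0,0,0.3565,0.0348,-0.1195,0,0,0,0,0.3565,0.0348,-0.1195,0,0]' | python3 jog.py; python3 - <<'E'
from h import *
o=manip.get_obs();P=o["position"];p=psi(o["ee_rot"]);print(P,p,o["ft_force"])
d=P[:2]-[.6391,.1049];print(np.hypot(*d),.4404+np.pi-np.arctan2(*d[::-1])%(2*np.pi))
E
```

```text
clock: 5.08
position: [0.5053, 0.1206, 0.0814]
ee_rot: [0.998, -0.06, 0.0, 0.0]
ft_force: [5.7, 0.3, -7.8]
grip_width: 0.27
grasp_force: 39.6
[0.5053 0.1206 0.0814] -0.11993021839524354 [ 5.6946  0.274  -7.7762]
0.13473779341715297 0.5572774028394223
```

To row units: 0.01 m / 0.6 = 0.0167, 0.001 m / 0.6 = 0.0017.

```bash
echo '[0,0,0,0.0017,0,0,0.4,0,0,0,0.0017,0,0,0.4,0,0,0,0.0017,0,0,0.4,0,0,0,0.0017,0,0.0167,0.4,0,0,0,0.0017,0,0.0167,0.4,0,0,0,0.0017,0,0.0167,0.4]' | python3 jog.py; python3 - <<'E'
from h import *
o=manip.get_obs();P=o["position"];p=psi(o["ee_rot"]);print(P,p,o["ft_force"],o["grip_width"])
c=np.array([.6391,.1049]);a=.4404
for th in(.6,.64,.66,.68,.70,.72,.74,.76,.78):
    print(th,rel(P,p,[*(c-.135*np.array([np.cos(a-th),np.sin(a-th)])),P[2]],p-th+.56))
s=imaging.camera("side");cv2.imwrite("pics/c4.png",crop(s,225,190,110,110,5))
E
```

```text
clock: 5.82
position: [0.5057, 0.1211, 0.0715]
ee_rot: [0.998, -0.06, -0.0, 0.0]
ft_force: [-0.3, 0.4, 0.3]
grip_width: 0.4
grasp_force: 0.0
[0.5057 0.1211 0.0715] -0.1195174297532957 [-0.3146  0.3799  0.2899] 0.39958328275849275
0.6 [ 0.04   -0.0005 -0.0052 -0.    ]
0.64 [ 0.08   -0.0002 -0.0106 -0.    ]
0.66 [ 0.1     0.0001 -0.0133 -0.    ]
0.68 [ 0.12    0.0004 -0.016  -0.    ]
0.7 [ 0.14    0.0007 -0.0187 -0.    ]
0.72 [ 0.16    0.0011 -0.0213 -0.    ]
0.74 [ 0.18    0.0016 -0.024  -0.    ]
0.76 [ 0.2     0.0021 -0.0267 -0.    ]
0.78 [ 0.22    0.0027 -0.0293 -0.    ]
```

View pics/c4.png

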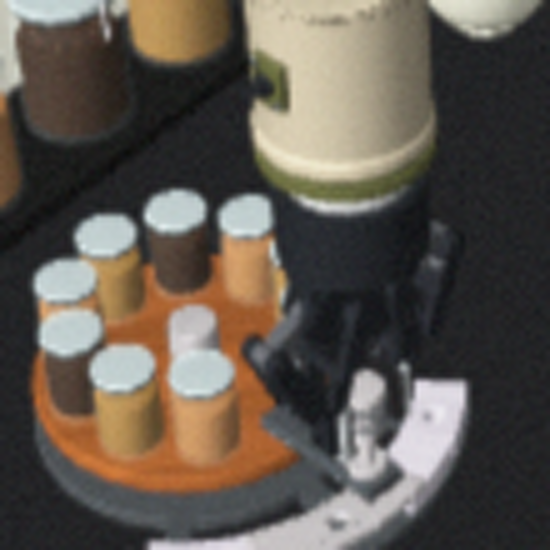

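The pin stands up at crop (370,400) inside the open fingers, and the strip hole is ahead at (340,522). Now nudge it along.

To row units: -0.02 m / 0.6 = -0.0333, -0.0187 m / 0.6 = -0.0312, 0.04 rad / 1.5708 = 0.0255.

```bash
echo '[0,0,0.0255,-0.0008,-0.0087,0,0.4,0,0,0.0509,-0.0003,-0.0177,0,0.4,0,0,0.0637,0.0002,-0.0222,0,0.4,0,0,0.0764,0.0007,-0.0267,0,0.4,0,0,0.0891,0.0012,-0.0312,0,0.4,0,0,0.0955,0.0015,-0.0333,0,0.4]' | python3 jog.py; echo '[0,0,0.0064,0,-0.0022,0,0.4,0,0,0.0127,0,-0.0043,0,0.4]' | python3 jog.py; echo '[0,0,0.0064,0,-0.0022,0,0.4,0,0,0.0127,0,-0.0043,0,0.4]' | python3 jog.py
```

```text
clock: 6.62
position: [0.5093, 0.1398, 0.0719]
ee_rot: [0.991, -0.135, 0.0, 0.001]
ft_force: [-1.2, -7.6, 4.8]
grip_width: 0.401
grasp_force: 3.7
clock: 6.88
position: [0.5098, 0.1441, 0.0717]
ee_rot: [0.99, -0.144, 0.0, -0.0]
ft_force: [0.3, 1.2, 0.1]
grip_width: 0.401
grasp_force: 0.0
clock: 7.12
position: [0.5105, 0.1462, 0.0717]
ee_rot: [0.988, -0.154, -0.0, -0.0]
ft_force: [-0.4, -0.1, 0.5]
grip_width: 0.402
grasp_force: 0.3
```

To row units: -0.0013 m / 0.6 = -0.0022, 0.0004 m / 0.6 = 0.0007, 0.01 rad / 1.5708 = 0.0064.

```bash
echo '[0,0,0.0064,0.0007,-0.0022,0,0.4,0,0,0.0064,0.0007,-0.0022,0,0.4]' | python3 jog.py; python3 - <<'E'
from h import *
s=imaging.camera("side");t=imaging.camera("top");cv2.imwrite("pics/c5.png",crop(s,225,190,110,110,5))
o=manip.get_obs();print(o["position"],o["ft_force"])
E
```

```text
clock: 7.38
position: [0.5114, 0.1471, 0.0717]
ee_rot: [0.987, -0.159, 0.0, -0.0]
ft_force: [0.7, -1.2, -0.1]
grip_width: 0.402
grasp_force: 0.0
[0.5114 0.147  0.0717] [-0.4557  0.1838 -0.3043]
```

View pics/c5.png

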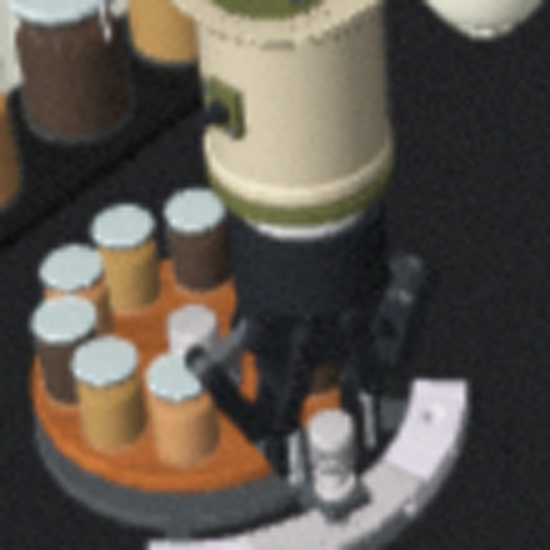

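```bash
python3 - <<'E'
from h import *
from scipy.optimize import least_squares
c=np.array([.6398,.102])
def solve(q,R=.135,z0=.09):
    f=lambda v:proj("side",[*(c+R*np.array([np.cos(3.582-v[0]),np.sin(3.582-v[0])])),v[1]])-q
    return least_squares(f,[.5,z0],x_scale=[1,.1]).x
print("start",solve([311.2,252.8]))
print("c4",solve([225+370/5,190+380/5]))
for v in(418,424,430):print("now",solve([225+331/5,190+v/5]))
E
```

```text
start [0.0368 0.0955]
c4 [0.5318 0.1035]
now [0.7308 0.0945]
now [0.7328 0.0904]
now [0.7348 0.0863]
```

To row units: -0.003 m / 0.6 = -0.005, -0.0015 m / 0.6 = -0.0025, 0.02 rad / 1.5708 = 0.0127.

```bash
echo '[0,0,0.0064,0.0007,-0.0025,0,0.4,0,0,0.0127,0.0013,-0.005,0,0.4]' | python3 jog.py; echo '[0,0,0,0.0007,-0.0017,0,0.4,0,0,0,0.0007,-0.0017,0,0.4]' | python3 jog.py
```

```text
clock: 7.72
position: [0.5126, 0.1488, 0.0715]
ee_rot: [0.986, -0.17, -0.0, 0.001]
ft_force: [-4.6, -6.1, 5.4]
grip_width: 0.401
grasp_force: 3.5
clock: 7.98
position: [0.5129, 0.1488, 0.0714]
ee_rot: [0.986, -0.17, -0.001, 0.002]
ft_force: [-5.9, -6.2, 4.8]
grip_width: 0.397
grasp_force: 3.9
```

To row units: -0.12 m / 0.6 = -0.2, -0.1 m / 0.6 = -0.1667.

```bash
echo '[0,0,0,0,0.005,0,0.5,0,0,0,0,0.01,0,0.6,0,0,0,0,0.01,0,0.8,0,0,0,0,0.01,-0.0833,0.9,0,0,0,0,0.01,-0.1667,1,0,0,0,0,0.01,-0.1667,1,0,0,0,-0.1,0.01,-0.1667,1,0,0,0,-0.2,0.01,-0.1667,1,0,0,0,-0.2,0.01,-0.1667,1]' | python3 jog.py; python3 - <<'E'
from h import *
s=imaging.camera("side");t=imaging.camera("top");cv2.imwrite("pics/c6.png",np.hstack([crop(t,205,165,100,100,4),crop(s,225,225,100,100,4)]))
E
```

```text
clock: 9.1
position: [0.3954, 0.1859, 0.1712]
ee_rot: [0.986, -0.167, 0.0, 0.001]
ft_force: [0.5, -0.7, 0.2]
grip_width: 1.002
grasp_force: 0.0
```

View pics/c6.png

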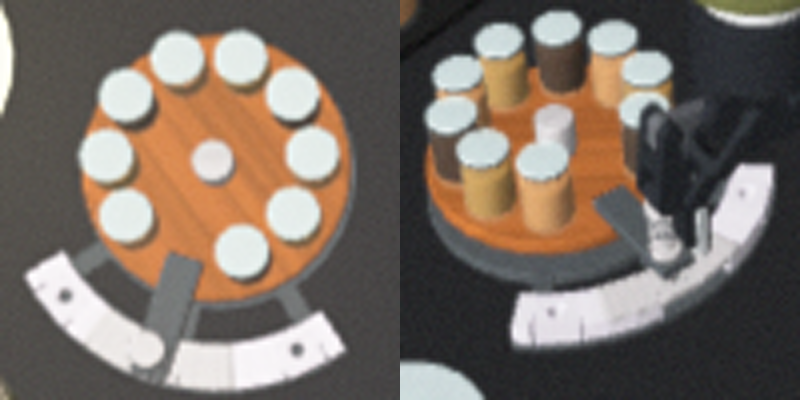

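The knob is now at crop (148,349) in the top view, over the strip hole's old place. The first hole is free at (297,349). Check the angle and height.

```bash
python3 - <<'E'
from h import *
T=lambda x,y:(205+x/4,165+y/4); S=lambda x,y:(225+(x-400)/4,225+y/4)
c=np.array([.6398,.102])
def an(q,z):
    d=at("top",*T(*q),z)[:2]-c;return 3.582-np.arctan2(d[1],d[0])%(2*np.pi),np.hypot(*d)
print("first",an((297,349),.0195),"next hole seen",an((159,357),.0205),"last",an((65,295),.0195))
for z in(.092,.1065):print("knob",z,an((148,349),z))
for th in(.70,.72,.74):
  for l in(0,.0145):
    k=np.r_[c+.135*np.array([np.cos(3.582-th),np.sin(3.582-th)]),.092+l];q=proj("top",k);w=proj("side",k);print(th,l,(q-[205,165])*4,(w-[225,225])*4+[400,0])
E
```

```text
first (np.float64(0.005632679985766664), np.float64(0.13712710078645132)) next hole seen (np.float64(0.7102404268515814), np.float64(0.1359502054109398)) last (np.float64(1.2908923109845118), np.float64(0.13516026159638767))
knob 0.092 (np.float64(0.7078242737226317), np.float64(0.13642189135078497))
knob 0.1065 (np.float64(0.694361401114683), np.float64(0.13717521157599602))
0.7 0 [150.1717 347.3537] [670.3259 194.363 ]
0.7 0.0145 [147.7858 345.4608] [669.1123 178.0243]
0.72 0 [146.2156 346.2112] [666.8923 196.2531]
0.72 0.0145 [143.7944 344.3081] [665.6501 179.9119]
0.74 0 [142.2844 344.9899] [663.4025 198.1006]
0.74 0.0145 [139.8282 343.076 ] [662.1312 181.757 ]
```

```bash
python3 - <<'E'
from h import *
o=manip.get_obs();P=o["position"];p=psi(o["ee_rot"]);print(p)
pre=np.array([.4555,-.3382,.02]);
print(rel(P,p,[*pre[:2],.17],-.245))
for q,y in(([.4836,-.3453,.02],-.245),([.505,-.349,.02],-.147),([.525,-.353,.02],-.0505)):print(rel(pre,-.245,q,y))
E
```

```text
-0.339080604186687
[-0.0941  0.2275  0.474   0.0015]
[ 0.      0.029   0.0001 -0.    ]
[-0.098   0.0506 -0.0015 -0.    ]
[-0.1945  0.071  -0.0025 -0.    ]
```

To row units: 0.474 m / 0.6 = 0.79, 0.2275 m / 0.6 = 0.3792, -0.0941 rad / 1.5708 = -0.0599.

```bash
echo '[0,0,-0.0599,0.3792,0.79,0,0.6,0,0,-0.0599,0.3792,0.79,0,0.6,0,0,-0.0599,0.3792,0.79,0,0.6,0,0,-0.0599,0.3792,0.79,0,0.6,0,0,-0.0599,0.3792,0.79,0,0.6,0,0,-0.0599,0.3792,0.79,0,0.6,0,0,-0.0599,0.3792,0.79,0,0.6,0,0,-0.0599,0.3792,0.79,0,0.6,0,0,-0.0599,0.3792,0.79,0,0.6,0,0,-0.0599,0.3792,0.79,0,0.6,0,0,-0.0599,0.3792,0.79,0.0833,0.6,0,0,-0.0599,0.3792,0.79,0.1667,0.6,0,0,-0.0599,0.3792,0.79,0.2517,0.6,0,0,-0.0599,0.3792,0.79,0.2517,0.6]' | python3 jog.py; python3 - <<'E'
from h import *
o=manip.get_obs();P=o["position"];p=psi(o["ee_rot"]);print(P,p,o["ft_force"])
s=imaging.camera("side");cv2.imwrite("pics/c7.png",np.hstack([crop(s,335,160,80,80,5),crop(s,240,225,80,80,5)]))
E
```

```text
clock: 10.95
position: [0.4528, -0.3357, 0.0171]
ee_rot: [0.993, -0.122, -0.003, -0.002]
ft_force: [-0.1, 0.6, 0.3]
grip_width: 0.596
grasp_force: 0.0
[ 0.4528 -0.3357  0.0171] -0.24465112401129863 [-0.122   0.5606  0.2866]
```

View pics/c7.png

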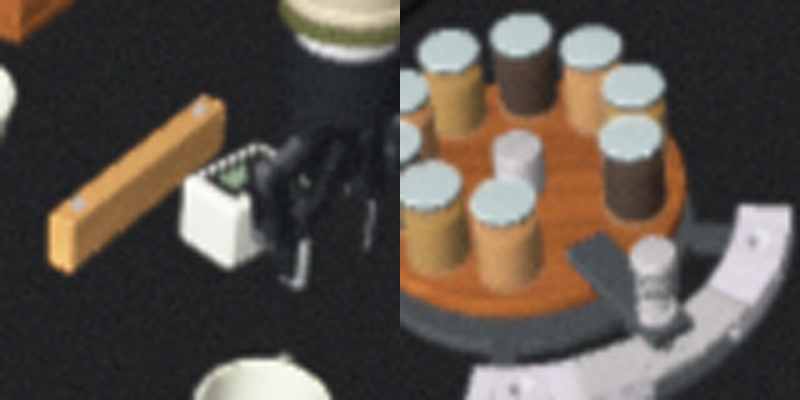

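In the side view the knob top is at px (290.8,274.6), as predicted for a pin that is home; lifted it would sit near row 270. The fingers straddle the timer's front. Now push and square it.

To row units: 0.066 m / 0.6 = 0.11, 0.062 m / 0.6 = 0.1033, -0.194 rad / 1.5708 = -0.1235.

```bash
echo '[0,0,0,0.0167,0,-0.0033,0.6,0,0,0,0.03,0,-0.0033,0.6,0,0,0,0.0433,0,-0.0033,0.6,0,0,-0.0127,0.0567,-0.0008,-0.0033,0.6,0,0,-0.0382,0.07,-0.0017,-0.0033,0.6,0,0,-0.0637,0.0833,-0.0025,-0.0033,0.6,0,0,-0.0891,0.095,-0.0033,-0.0033,0.6,0,0,-0.1082,0.1033,-0.0042,-0.0033,0.6,0,0,-0.1235,0.11,-0.0042,-0.0033,0.6,0,0,-0.1235,0.11,-0.0042,-0.0033,0.6]' | python3 jog.py; python3 - <<'E'
from h import *
t=imaging.camera("top");cv2.imwrite("pics/t7.png",t)
o=manip.get_obs();print(o["position"],psi(o["ee_rot"]),o["ft_force"])
E
```

```text
clock: 12.25
position: [0.5203, -0.3515, 0.0227]
ee_rot: [1.0, -0.025, 0.0, -0.0]
ft_force: [-0.1, 0.4, -0.7]
grip_width: 0.597
grasp_force: 0.0
[ 0.5202 -0.3515  0.0227] -0.051391465594357484 [-0.5689  0.0852 -0.1931]
```

Still short of the rail; creep on until it resists.

To row units: 0.005 m / 0.6 = 0.0083, 0.003 m / 0.6 = 0.005.

```bash
echo '[0,0,0,0.005,0,0,0.6,0,0,0,0.0083,0,0,0.6]' | python3 jog.py; echo '[0,0,0,0.0033,0,0,0.6,0,0,0,0.005,0,0,0.6]' | python3 jog.py;echo '[0,0,0,0.0033,0,0,0.6,0,0,0,0.0033,0,0,0.6]' | python3 jog.py
```

```text
clock: 12.55
position: [0.5248, -0.3519, 0.0227]
ee_rot: [1.0, -0.026, -0.0, 0.0]
ft_force: [-1.1, -0.1, 1.0]
grip_width: 0.606
grasp_force: 0.8
clock: 12.8
position: [0.5265, -0.352, 0.0226]
ee_rot: [1.0, -0.026, -0.001, -0.0]
ft_force: [-10.8, 2.5, 7.6]
grip_width: 0.598
grasp_force: 5.3
clock: 13.05
position: [0.5264, -0.3521, 0.0225]
ee_rot: [1.0, -0.026, -0.003, -0.001]
ft_force: [-17.4, 5.0, 13.4]
grip_width: 0.602
grasp_force: 8.8
```

To row units: -0.055 m / 0.6 = -0.0917, -0.02 m / 0.6 = -0.0333.

```bash
echo '[0,0,0,-0.0333,0,0,0.6,0,0,0,-0.0917,0,0,0.6,0,0,0,-0.0917,0,0,0,0,0,0,-0.0917,0,0.01,0,0,0,0,-0.0917,0,0.01,0,0,0,0,-0.0917,0,0.01,0,0,0,0,-0.0667,0,0.01,0,0,0,0,-0.05,0,0.01,0,0,0,0,-0.0417,0,0.01,0]' | python3 jog.py; python3 - <<'E'
from h import *
t=imaging.camera("top");s=imaging.camera("side");cv2.imwrite("pics/c8.png",np.hstack([crop(t,385,200,80,70,5),crop(s,335,165,80,70,5)]))
o=manip.get_obs();print(o["position"],psi(o["ee_rot"]),o["ft_force"])
E
```

```text
clock: 14.18
position: [0.5061, -0.3506, 0.0167]
ee_rot: [1.0, -0.025, 0.0, -0.0]
ft_force: [-1.1, 0.5, -0.1]
grip_width: -0.002
grasp_force: 0.8
[ 0.5054 -0.3506  0.0166] -0.050770829470331506 [-0.6752  0.464   0.3002]
```

View pics/c8.png

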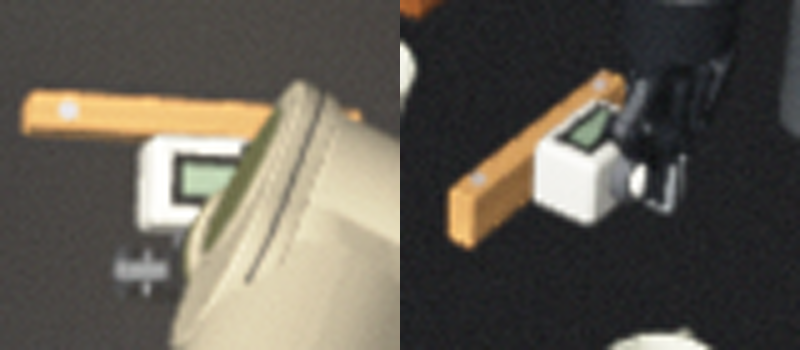

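The timer now sits square and flush on the rail, with its back edge at top-crop row ~137. The shut fingers are just short of the button. Press.

To row units: 0.006 m / 0.6 = 0.01, 0.003 m / 0.6 = 0.005.

```bash
for i in 1; do echo '[0,0,0,0.005,0,0,0,0,0,0,0.01,0,0,0,0,0,0,0.01,0,0,0]' | python3 jog.py; echo '[0,0,0,0.0033,0,0,0,0,0,0,0.005,0,0,0,0,0,0,0.005,0,0,0]' | python3 jog.py; done
```

```text
clock: 14.65
position: [0.5103, -0.3512, 0.0165]
ee_rot: [1.0, -0.026, -0.001, -0.0]
ft_force: [-4.1, 1.2, 1.4]
grip_width: 0.003
grasp_force: 1.9
clock: 15.02
position: [0.5107, -0.3513, 0.0164]
ee_rot: [1.0, -0.026, -0.003, -0.001]
ft_force: [-15.6, 4.8, 10.2]
grip_width: 0.004
grasp_force: 7.9
```

The button is bottomed at 15 N against the rail. Back off, rise, and look.

To row units: 0.2 m / 0.6 = 0.3333, -0.18 m / 0.6 = -0.3.

```bash
echo '[0,0,0,0,0,0,0,0,0,0,-0.0167,0,0,0,0,0,0,-0.0833,0,0,0,0,0,0,-0.1333,0,0,0,0,0,0,-0.1333,0,-0.1,0,0,0,0,-0.1333,0.0833,-0.2,0,0,0,0,-0.2,0.1667,-0.3,0,0,0,0,-0.2,0.25,-0.3,0,0,0,0,-0.2,0.3333,-0.3,0,0,0,0,-0.2,0.3333,-0.3,0,0,0,0,-0.2,0.3333,-0.3,0]' | python3 jog.py; python3 - <<'E'
from h import *
t=imaging.camera("top");s=imaging.camera("side")
cv2.imwrite("pics/c9.png",np.vstack([np.hstack([crop(t,385,200,80,60,5),crop(s,335,165,80,60,5)]),np.hstack([crop(t,210,210,80,58,5),crop(s,240,240,80,58,5)])]))
o=manip.get_obs();print(o["position"],o["ft_force"])
E
```

```text
clock: 16.4
position: [0.3841, -0.5448, 0.1965]
ee_rot: [1.0, -0.026, 0.0, -0.0]
ft_force: [1.1, -0.3, -0.2]
grip_width: -0.001
grasp_force: 0.0
[ 0.3849 -0.5436  0.1968] [-0.2779  0.2065  0.3371]
```

View pics/c9.png

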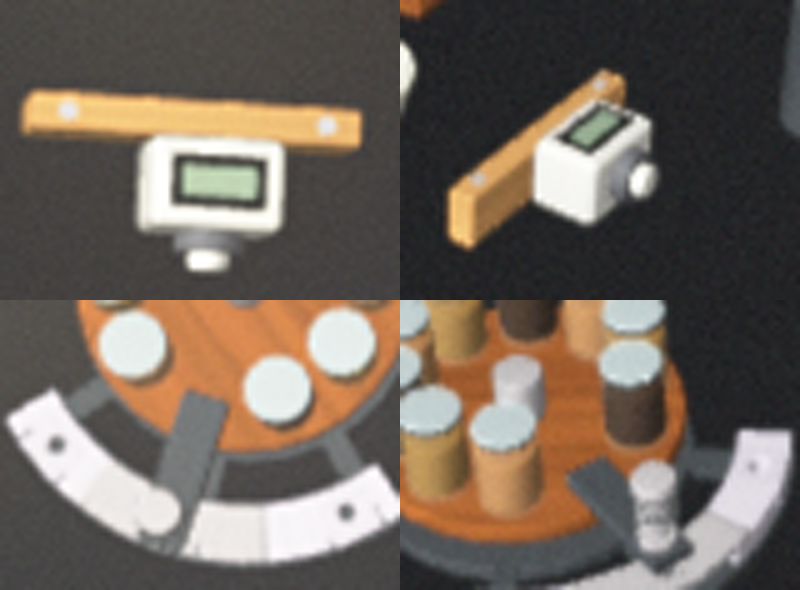

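The timer is flush and square on the rail with its button out (top crop (207,258)). The knob is down in the strip hole (side px (290.8,275)) and the arm is clear.

```bash
python3 -c "
from workcell import manip, imaging
print(manip.hand_in())"
```

```text
the job is handed in; nothing more can be done
None
```

I handed the job in, but no verdict came back. By camera and force readings, the pin is home in the very next hole (about 0.71 rad clockwise), and the timer's button was pressed fully in against the rail. The timer stands square on the rail with its button out, the arm is clear, and I used about 16.4 s of the 70 s.

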